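# Load the capped bottles into the carrier and hold it level

## Task

Collect the two capped bottles from the capper's catch tray and stand them upright in the blue bottle carrier, one in each compartment, while the carrier stands on the worktop. Then take the carrier by its black bar handle, lift it about 15 cm off the worktop and hold it there level and still, bottles still standing in it, for at least two seconds; finish while still holding it up, without putting it down or letting go. Do not knock the bottles over, tip the carrier on the way, or shift the mug, tip box, specimen cup, note pad and tape roll.

Things in the scene. Friction and masses are not known exactly. Their poses are not given: they have to be found in the camera images.
- capper: Fixed bench bottle capper: white housing, grey control panel, flat open steel catch tray in front. Origin on the worktop under the tray centre; +x points from tray into housing. Tray x -72..+70 mm, y -97..+97; floor top 6 mm above the worktop, rim 18 mm high, 4 mm thick at front and sides. Housing x +70..+170 mm, 200 mm wide, 110 mm high. Position and yaw vary.
- amber_bottle: Loose brown bottle with dark green label and black screw cap, standing in the catch tray. Round, 34 mm diameter, 75 mm high, its straight full-width body is 61 mm of that (grip the body); about 60 g. Origin at the centre of its underside, z up along the bottle.
- white_bottle: Loose white bottle with green screw cap, standing in the catch tray. Round, 36 mm diameter, 85 mm high, its straight full-width body is 70 mm of that (grip the body); about 60 g. Origin at the centre of its underside, z up along the bottle. The two bottles may be in either place in the tray, at least 70 mm apart between centres.
- carrier: Loose blue carrier on the worktop, 210 (its x) by 84 mm (its y), 0.3 kg empty. Two open compartments at its x ends, each about 63 x 76 mm inside, walls 28 mm high and 4 thick, floor 4 mm; between them a closed middle 76 mm long that bears the handle: aluminium uprights 14 mm wide in x at y = -38 and +38 mm, black bar across the top. Origin at the centre of its underside, z up.
- carrier_handle (a point): Centre of the black handle bar, 130 mm above the carrier underside, over its middle (the loaded carrier hangs balanced). The bar runs along the carrier y, 84 mm long, 16 mm thick along the carrier x (grip it this way), 24 mm tall with upright flat sides; its underside is 118 mm above the carrier underside.
- well_a (a point): Centre of the floor of the compartment at the carrier's +x end (69.5 mm from the carrier's middle, 4 mm above its underside). Axes as the carrier's.
- well_b (a point): Centre of the floor of the compartment at the carrier's -x end (69.5 mm from the carrier's middle, 4 mm above its underside). Axes as the carrier's.
- mug: White mug with dots, about 78 mm across, 114 mm with the handle, 93 mm high. Bystander, leave where it is. Origin under its centre.
- tip_box: Clear pipette tip box, 63 x 78 x 62 mm high. Bystander, leave where it is. Origin under its centre.
- specimen_cup: Specimen cup with orange lid, 64 mm across, 63 mm high. Bystander, leave where it is. Origin under its centre.
- note_pad: Yellow note pad, 67 x 68 x 21 mm high. Bystander, leave where it is. Origin under its centre.
- tape_roll: Roll of tape lying flat, 67 mm across, 19 mm high. Bystander, leave where it is. Origin under its centre.
Not all that is in view belongs to the job. Leave any pink look-alike of the white_bottle alone.

How it is judged:
On the way, in this order (a step that is already met when the one before it is completed fails the run):
1. both bottles stand upright in the carrier, one in each compartment, let go, with the carrier still on the worktop (((horizontal distance between amber_bottle and well_a below 0.025 m and z of amber_bottle in the frame of carrier between 0 and 0.012 m and angle between each of amber_bottle, white_bottle's own z axis and vertical below 0.2 rad and horizontal distance between white_bottle and well_b below 0.025 m and z of white_bottle in the frame of carrier between 0 and 0.012 m) or (horizontal distance between amber_bottle and well_b below 0.025 m and z of amber_bottle in the frame of carrier between 0 and 0.012 m and angle between each of amber_bottle, white_bottle's own z axis and vertical below 0.2 rad and horizontal distance between white_bottle and well_a below 0.025 m and z of white_bottle in the frame of carrier between 0 and 0.012 m)) and height (world z) of carrier below 0.01 m and contact force between the fingers and amber_bottle below 0.1 N and contact force between the fingers and white_bottle below 0.1 N), for 0.2 s.
2. the loaded carrier is held by the gripper 12 to 25 cm above the worktop, level and still, for 1.5 seconds (((horizontal distance between amber_bottle and well_a below 0.025 m and z of amber_bottle in the frame of carrier between 0 and 0.012 m and angle between each of amber_bottle, white_bottle's own z axis and vertical below 0.2 rad and horizontal distance between white_bottle and well_b below 0.025 m and z of white_bottle in the frame of carrier between 0 and 0.012 m) or (horizontal distance between amber_bottle and well_b below 0.025 m and z of amber_bottle in the frame of carrier between 0 and 0.012 m and angle between each of amber_bottle, white_bottle's own z axis and vertical below 0.2 rad and horizontal distance between white_bottle and well_a below 0.025 m and z of white_bottle in the frame of carrier between 0 and 0.012 m)) and height (world z) of carrier between 0.12 and 0.25 m and angle between carrier's own z axis and vertical below 0.12 rad and linear speed of carrier below 0.04 m/s and angular speed of carrier below 0.25 rad/s and contact force between the fingers and carrier above 2 N and contact force between carrier and mug below 0.2 N and contact force between carrier and tip_box below 0.2 N and contact force between carrier and specimen_cup below 0.2 N and contact force between carrier and note_pad below 0.2 N and contact force between carrier and tape_roll below 0.2 N and contact force between carrier and capper below 0.2 N), for 1.5 s.
At the end, for the whole second after the job is handed in: Gripper holds the carrier, underside 12-25 cm above the worktop, touching no bystander or the capper, tilt < 0.12 rad, slower than 4 cm/s and 0.25 rad/s; one bottle on the floor of each compartment, tilt < 0.20 rad, within 25 mm of its centre (all of step 2); the arm keeps its last pose, push and grip.
It fails at once if a bottle is tipped over (more than 0.7 rad) (angle between any of amber_bottle, white_bottle's own z axis and vertical above 0.7 rad).
It fails at once if the carrier is tipped more than 0.35 rad (angle between carrier's own z axis and vertical above 0.35 rad).
It fails at once if a bystander is shifted more than 3 cm (distance of any of mug, tip_box, specimen_cup, note_pad, tape_roll from where it was at the start of the episode above 0.03 m).
It also fails if it takes over 72 s, if anything falls off the work surface, if the arm or the gripper's body presses on something with over 40 N, if the wrist force passes 120 N, or if a joint passes its speed limit or range.

## Robot

A 6-joint arm with a two-finger parallel gripper is mounted at the origin on a cart in front of the work surface, level with it; the furniture and walls round the work are solid. World frame = base frame: x ahead of the robot, y to its left, z up, the work surface at z = 0. Lengths are in m, angles in rad, forces in N, time in s.
With the tool pointing down it reaches from about 0.275 to 0.725 m from the base axis. Payload 15.9 kg.
Tool frame: the origin (TCP) lies between the finger pads; the fingertips stand 8 mm ahead of it and the grasp point (between the pads) lies 11 mm behind it; z points along the fingers, x is the direction in which the jaws open and shut, and the axes are right-handed (so a half turn about z gives the same grasp; the last joint's range is limited). The gripper opens to 85 mm and grips with 20 to 120 N. Pads are 22 mm wide; open, the fingers measure 114 mm over their backs; the gripper's body (76 mm by 85 mm) begins 54 mm behind the grasp point. The pads swing forward as they close: fully open they stand 13 mm farther back than shut.
Start: joints at [-1.197, 0.213, -0.034, 1.323, 0, 1.571], TCP at [0.183, -0.465, 0.239] pointing down, gripper open.
Joint ranges: [-2.98, 2.98], [-0.74, 1.72], [-1.14, 1.35], [-2.1, 2.04], [-1.57, 1.44], [-3.14, 3.14]. Speed limits (rad/s): [1.89, 1.89, 2.39, 2.57, 3.14, 3.14].

## Interface

Orientations are given as a unit quaternion [w, x, y, z].
In Python, from rig import arm gives the robot as it stands.
- The arm moves only by the tool send_rows, never from a script. Its argument "commands" is a list of rows, each a list of 3 entries, a list of its own where there are three numbers: the closure in counts, from 0 (fully open) to 255 (shut), then the shift along the tool's x, y, z in m, then the turn about the tool's z in rad. A call has 1 to 10 rows; each row shifts and turns the commanded pose from where the row before left it, along the tool's axes as they then stand; what a row does not reach is not made up. A row lasts 1/8 s, in which the tool goes at most 62.5 mm and 10.7 degrees, less where a joint would pass 70% of its speed; a pose out of reach is approached as far as the arm can. A call with a gripper value outside its range is refused whole. The fingers move at their own pace and stop on an object; "squeeze" is the grip in N (left out, the last holds). Time passes only in rows, so rows that do not move let the fingers close. It gives the time, the measured TCP pose, the force and the opening at its end, in the units of the state.
- arm.sense(): the state, without advancing time (a new reading comes with each control period).
- arm.get_image(name): name is "scene" or "top"; returns a dict with "image" (384x512x3 uint8, red, green, blue), "fx", "fy", "cx", "cy" (pixels), "position" and "rotation" of the camera in the world. Camera axes: x right, y up, looking along -z (the intrinsics and any distortion apply to the point x, -y, -z); pixel columns grow to the right and rows downward; lengths in m; the calibration is good to about 2 mm. A picture is of the moment at which its call begins. There is no depth.
- arm.hand_in(): hands the job in, once; it reports no verdict.
Trained networks look in the newest picture that a camera, given by its name, has taken for a name from the list of things; names that differ only in an ending like _2 or _b are one class to them, and where a whole thing is asked for, a point or a joint stands for the part that bears it (a point fixed in the world has none). Each returns a list of dicts, best first, with "score" (0 to 1); they miss things now and then, are a little off and sometimes report something else, mostly with a low value. They report only what shows in the picture. A call takes as long as a camera call. They do not tell look-alikes from the thing itself.
- arm.recognise(camera, thing): "uv" ([column, row] in pixels, amid what is visible of it).
The state is a dict: "t": time; "joints": joint angles; "joint_vel": joint speeds; "joint_torque": joint torques, N m; "ee_pos": TCP position; "orientation": TCP orientation; "ft_force": force on the tool from outside, world axes, zero at the start; "ft_torque": the same for the moment, N m; "width": opening from 0.0 (shut) to 1.0 (fully open).
Only numpy, scipy, OpenCV 4.12 (cv2) and the standard library are available. Lean on these libraries where they do the work, as an engineer would, in place of code of your own. Each camera call takes 0.05 s, during which the arm holds its last target.

## Working session

There is one attempt and no reset: what is moved stays moved. The work goes in short steps, Python scripts to look and compute and a tool call to move; the robot and the scene stay as the last step left them, time stands still between calls to the robot, and variables do not carry over. Pictures are saved under pics/ and viewed, and the job is handed in when it is done.

Besides the shell and the picture viewer there is one more tool, called after "Call:" by a JSON object that holds its "fn" and its "kwargs". send_rows: Moves the arm, as the interface text tells. Its arguments: {"type":"object","properties":{"commands":{"type":"array","items":{"type":"array"}},"squeeze":{"type":"number"}},"required":["commands"]}

```bash
mkdir -p pics; ls
python3 - <<'E'
from rig import arm
import cv2,numpy as np
print(arm.sense())
for n in ("scene","top"):
    d=arm.get_image(n)
    cv2.imwrite(f"pics/{n}0.png",d["image"][:,:,::-1])
    print(n,{k:(v if k!="image" else v.shape) for k,v in d.items()})
    for t in ["capper","amber_bottle","white_bottle","carrier","carrier_handle","well_a","mug","tip_box","specimen_cup","note_pad","tape_roll"]:
        try: print(t,[(np.round(r["uv"]).tolist(),round(r["score"],2)) for r in arm.recognise(n,t)][:4])
        except Exception as e: print(t,e)
E
```

```text
pics
{'t': 0.0, 'joints': array([-1.19698781e+00,  2.13362138e-01, -3.50409615e-02,  1.32351697e+00,
       -1.84556746e-05,  1.57077293e+00]), 'joint_vel': array([ 0.00129097,  0.00069378, -0.00113198, -0.00015719, -0.00052473,
        0.00081018]), 'joint_torque': array([ 8.04256008e-03, -6.86169362e+01,  4.87114298e+01,  1.76062802e-02,
        4.51027427e-04,  9.51257846e-06]), 'ee_pos': array([ 0.18245546, -0.46516515,  0.23882037]), 'orientation': array([-3.08938411e-04,  8.26191547e-01, -5.63389041e-01, -4.69403858e-04]), 'ft_force': array([-0.7157057 , -0.58128613,  0.21284082]), 'ft_torque': array([ 0.05119925, -0.0128716 ,  0.02823116]), 'width': 0.9984420289587259}
scene {'image': (384, 512, 3), 'fx': 367.367065681735, 'fy': 367.367065681735, 'cx': 256.92101455570037, 'cy': 191.57527157452503, 'position': array([0.05849241, 0.71820915, 0.81137796]), 'rotation': array([-0.25934738, -0.1297195 ,  0.40853279,  0.86545522])}
capper [([203.0, 270.0], 0.89), ([233.0, 202.0], 0.36)]
amber_bottle [([320.0, 175.0], 0.7), ([240.0, 275.0], 0.49)]
white_bottle [([274.0, 251.0], 0.71),
[... 362 characters left out ...]
 0.57)]
top {'image': (384, 512, 3), 'fx': 427.36113219900807, 'fy': 427.36113219900807, 'cx': 263.1868893483576, 'cy': 194.4085133158735, 'position': array([0.42795606, 0.00927279, 1.30644374]), 'rotation': array([-0.70515436, -0.04096106,  0.0348147 ,  0.70701305])}
capper [([176.0, 207.0], 0.68), ([277.0, 250.0], 0.42)]
amber_bottle []
white_bottle [([153.0, 232.0], 0.66), ([227.0, 246.0], 0.55)]
carrier [([288.0, 156.0], 0.36)]
carrier_handle [([360.0, 230.0], 0.71)]
well_a [([359.0, 230.0], 0.75)]
mug [([309.0, 155.0], 0.66)]
tip_box [([268.0, 225.0], 0.91)]
specimen_cup [([260.0, 169.0], 0.78)]
note_pad [([275.0, 252.0], 0.62)]
tape_roll [([285.0, 153.0], 0.74), ([191.0, 240.0], 0.16)]
```

Run:
```python
import cv2
for n in("scene0","top0"):
    i=cv2.imread(f"pics/{n}.png")[110:340,110:460] 
    cv2.imwrite(f"pics/{n}_z.png",cv2.resize(i,(800,526),interpolation=cv2.INTER_CUBIC))
```

```text
(no output)
```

View pics/scene0_z.png

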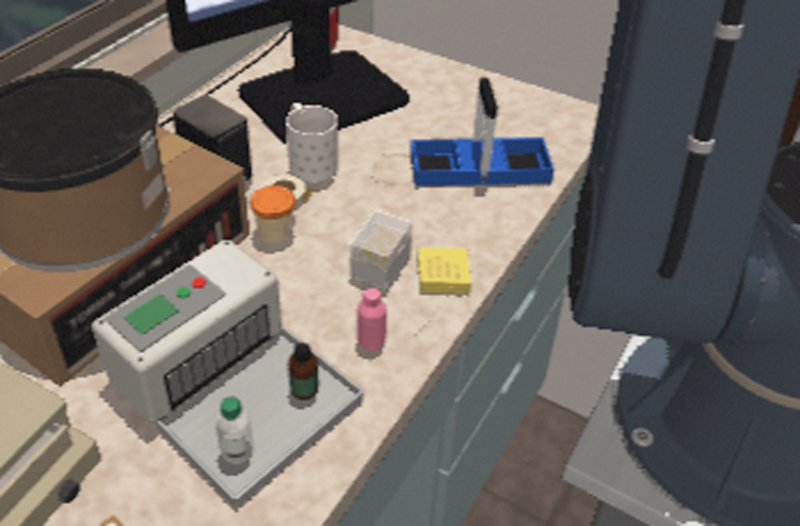

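View pics/top0_z.png

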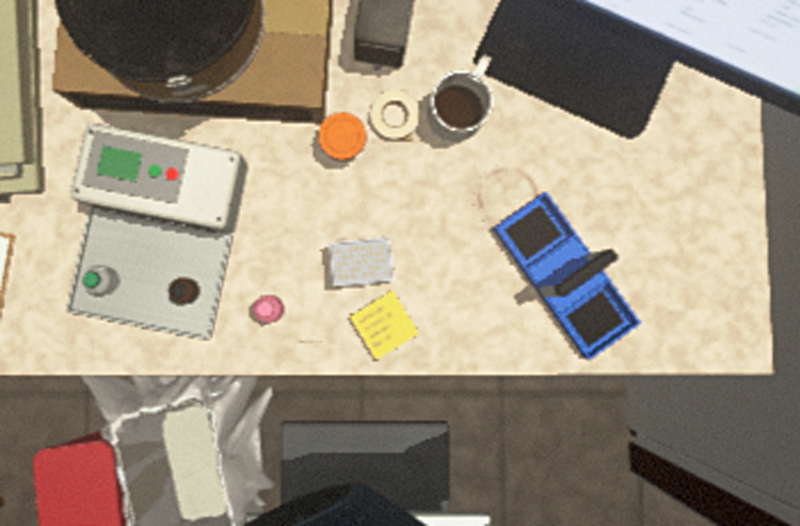

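View pics/top0.png

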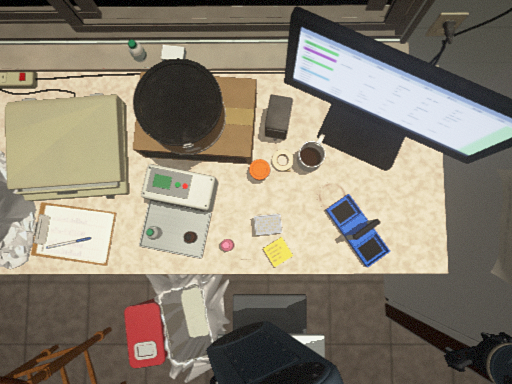

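The pictures agree: the top view shows the carrier (full-image px about 357,230), white bottle with green cap (151,232), amber (190,237) and the pink look-alike (227,246). The robot is at the bottom.

```bash
cat > h.py <<'E'
import numpy as np,cv2
from scipy.spatial.transform import Rotation as R
def Rm(d):
    q=d["rotation"]; return R.from_quat([q[1],q[2],q[3],q[0]]).as_matrix()
def back(d,uv,z):
    u=np.array([(uv[0]-d["cx"])/d["fx"],-(uv[1]-d["cy"])/d["fy"],-1.])
    v=Rm(d)@u; p=d["position"]; return p+v*(z-p[2])/v[2]
def proj(d,P):
    c=Rm(d).T@(np.array(P)-d["position"]); return np.array([d["cx"]+d["fx"]*c[0]/-c[2], d["cy"]-d["fy"]*c[1]/-c[2]])
E
python3 - <<'E'
from rig import arm
from h import *
T=arm.get_image("top");S=arm.get_image("scene")
print([k for k in T])
def blob(img,lo,hi,box):
    h=cv2.cvtColor(img,cv2.COLOR_RGB2HSV); m=cv2.inRange(h,lo,hi)
    mm=np.zeros_like(m); x0,y0,x1,y1=box; mm[y0:y1,x0:x1]=m[y0:y1,x0:x1]; return mm
def cen(m):
    n,l,s,c=cv2.connectedComponentsWithStats(m); i=1+np.argmax(s[1:,4]); return c[i],s[i]
np.set_printoptions(precision=4,suppress=True)
# bottles
c,s=cen(blob(T["image"],(50,80,30),(90,255,255),(140,220,165,245)));print("green top",c,s,back(T,c,.088))
c,s=cen(blob(T["image"],(0,0,0),(180,255,80),(180,225,205,250)));print("amber top",c,s,back(T,c,.078))
c,s=cen(blob(S["image"],(50,80,30),(90,255,255),(200,275,222,300)));print("green sc",c,s,back(S,c,.085))
c,s=cen(blob(S["image"],(0,0,0),(180,255,60),(232,255,252,270)));print("amber cap sc",c,s,back(S,c,.075))
# pink, bystanders rough
# carrier: blue
m=blob(T["image"],(100,120,40),(125,255,255),(310,180,400,275))
m=cv2.morphologyEx(m,cv2.MORPH_CLOSE,np.ones((3,3)))
pts=cv2.findNonZero(m);r=cv2.minAreaRect(pts);print(r)
for p in cv2.boxPoints(r): print(p,back(T,p,.028))
m=blob(S["image"],(100,120,40),(125,255,255),(270,150,370,210))
cv2.imwrite("pics/ms.png",m)
# handle ends
for z in [(560,290),(617,255)]: 
    p=(110+z[0]/2.286,110+z[1]/2.286); print("bar",back(T,p,.142))
for z,zz,n in [((127,165),.11,"housing"),((76,206),.11,"hous FL"),((217,228),.11,'hous FR'),((90,123),.11,"BL"),((243,152),.11,"BR"),((69,314),.018,"trayFL"),((211,339),.018,"trayFR")]:
    p=(110+z[0]/2.286,110+z[1]/2.286); print(n,back(T,p,zz))
for n,uv,z in [("pink",(227,245),.08),("mug",(311,156),.09),("tip",(267,225),.062),("cup",(260,169),.063),("note",(277.5,251.5),.021),("tape",(282,160),.019)]: print(n,back(T,uv,z))
E
```

```text
['image', 'fx', 'fy', 'cx', 'cy', 'position', 'rotation']
green top [149.3438 231.625 ] [147 229   6   6  32] [0.4535 0.3442 0.088 ]
amber top [187.4038 236.5385] [184 232   8  10  52] [0.4395 0.2372 0.078 ]
green sc [210.5968 287.8871] [207 284   8   9  62] [0.4517 0.3433 0.085 ]
amber cap sc [241.5738 264.6557] [238 260   9  10  61] [0.436  0.2396 0.075 ]
((357.5675964355469, 230.09457397460938), (70.56231689453125, 28.01568031311035), 54.462318420410156)
[325.6622 209.527 ] [ 0.5195 -0.1667  0.028 ]
[348.4595 193.2432] [ 0.5683 -0.236   0.028 ]
[389.473  250.6621] [ 0.397  -0.3531  0.028 ]
[366.6757 266.9459] [ 0.3495 -0.2844  0.028 ]
bar [ 0.437  -0.2289  0.142 ]
bar [ 0.4782 -0.2975  0.142 ]
housing [0.5924 0.2958 0.11  ]
hous FL [0.5416 0.3577 0.11  ]
hous FR [0.514  0.1833 0.11  ]
BL [0.6453 0.3431 0.11  ]
BR [0.6082 0.1522 0.11  ]
trayFL [0.408  0.3897 0.018 ]
trayFR [0.3752 0.2027 0.018 ]
pink [0.4152 0.1233 0.08  ]
mug [ 0.67   -0.1186  0.09  ]
tip [0.4725 0.0091 0.062 ]
cup [0.6371 0.0292 0.063 ]
note [ 0.395 -0.022  0.021]
tape [ 0.6721 -0.0374  0.019 ]
```

```bash
cat >> h.py <<'E'
def overlay(d,name,white,amber,car,cyaw,cap,capyaw,crop,size=(800,520)):
    im=d["image"][:,:,::-1].copy(); x0,y0,x1,y1=crop; k=min(size[0]/(x1-x0),size[1]/(y1-y0))
    im=cv2.resize(im[y0:y1,x0:x1],None,fx=k,fy=k,interpolation=cv2.INTER_CUBIC)
    def poly(P,col,closed=True):
        p=np.array([(proj(d,q)+.5-[x0,y0])*k for q in P]); cv2.polylines(im,[np.int32(np.round(p*8))],closed,col,1,cv2.LINE_AA,3)
    def circ(c,r,z,col): poly([[c[0]+r*np.cos(a),c[1]+r*np.sin(a),z] for a in np.linspace(0,6.28,40)],col)
    def rect(c,yaw,xa,xb,ya,yb,z,col):
        M=np.array([[np.cos(yaw),-np.sin(yaw)],[np.sin(yaw),np.cos(yaw)]])
        poly([[*(np.array(c[:2])+M@[x,y]),z] for x,y in((xa,ya),(xb,ya),(xb,yb),(xa,yb))],col)
    if white is not None:
        b=white[2]; circ(white,.018,b,(0,0,255));circ(white,.018,b+.07,(0,0,255));circ(white,.011,b+.085,(0,255,255))
    if amber is not None:
        b=amber[2]; circ(amber,.017,b,(255,0,255));circ(amber,.017,b+.061,(255,0,255));circ(amber,.011,b+.075,(0,255,255))
    z=car[2] if len(car)>2 else 0
    rect(car,cyaw,-.105,.105,-.042,.042,z+.028,(0,255,0));rect(car,cyaw,-.105,.105,-.042,.042,z,(0,160,0));rect(car,cyaw,-.008,.008,-.042,.042,z+.142,(0,0,255))
    if cap is not None:
        rect(cap,capyaw,-.072,.070,-.097,.097,.018,(255,128,0));rect(cap,capyaw,.07,.17,-.1,.1,.11,(255,128,0))
    cv2.imwrite(name,im)
E
python3 - <<'E'
from rig import arm
from h import *
T=arm.get_image("top");S=arm.get_image("scene")
a=dict(white=(.4525,.344,.006),amber=(.438,.238,.006),car=(.4586,-.26),cyaw=.6057,cap=(.459,.282),capyaw=-.175)
overlay(T,"pics/ot1.png",**a,crop=(130,155,400,280));overlay(S,"pics/os1.png",**a,crop=(140,140,360,330))
E
```

```text
(no output)
```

View pics/ot1.png

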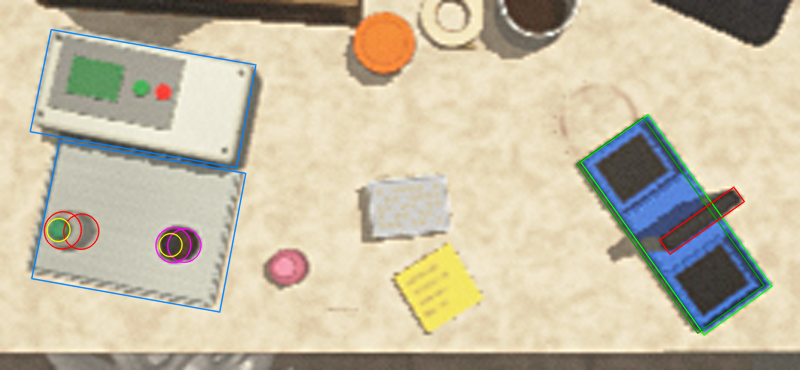

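View pics/os1.png

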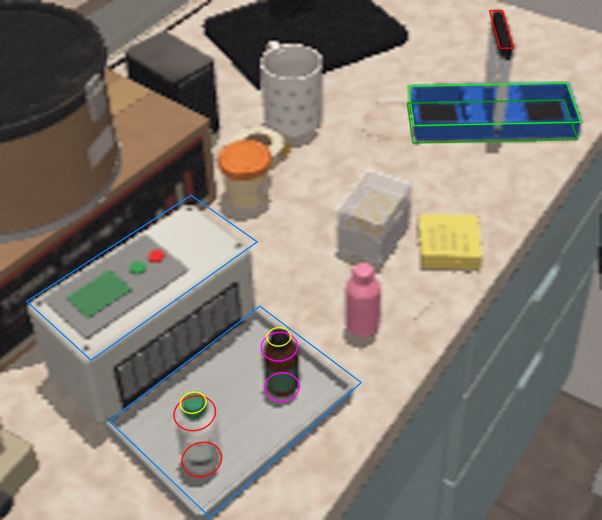

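Overlays fit within about 3 mm in both views (white bottle (.4525,.344), amber (.438,.238), carrier (.459,-.260) yaw 34.7°). Turning the jaws to -40° first.

Call:
{"fn": "send_rows", "kwargs": {"commands": [[0, [0, 0, 0], -0.167], [0, [0, 0, 0], -0.167], [0, [0, 0, 0], -0.165]], "squeeze": 30}}

```text
t: 1.78
ee_pos: [0.1826, -0.4655, 0.2393]
orientation: [0.0, 0.941, -0.339, 0.0]
ft_force: [-0.3, 1.0, -0.5]
width: 1.0
```

```bash
cat > m.py <<'E'
import sys
from rig import arm
from h import *
np.set_printoptions(precision=4,suppress=True)
s=arm.sense(); q=s["orientation"]; M=R.from_quat([q[1],q[2],q[3],q[0]]).as_matrix()
print("t",s["t"],"pos",s["ee_pos"],"yaw",np.degrees(np.arctan2(M[1,0],M[0,0])),"z",M[:,2],"j",s["joints"],"w",s["width"],"F",s["ft_force"])
if len(sys.argv)>3:
    t=np.array([float(v) for v in sys.argv[1:4]]); print("tool delta",M.T@(t-s["ee_pos"]))
E
python3 m.py .4525 .344 .24
```

```text
t 1.775 pos [ 0.1826 -0.4655  0.2393] yaw -39.677983336432675 z [ 0. -0. -1.] j [-1.197   0.2129 -0.0344  1.3235 -0.      1.0663] w 1.0003438599704098 F [-0.2876  1.013  -0.4606]
tool delta [-0.3091 -0.7953 -0.0007]
```

Call:
{"fn": "send_rows", "kwargs": {"commands": [[0, [-0.0155, -0.0398, 0], 0], [0, [-0.0155, -0.0398, 0], 0], [0, [-0.0155, -0.0398, 0], 0], [0, [-0.0155, -0.0398, 0], 0], [0, [-0.0155, -0.0398, 0], 0], [0, [-0.0155, -0.0398, 0], 0], [0, [-0.0155, -0.0398, 0], 0], [0, [-0.0155, -0.0398, 0], 0], [0, [-0.0155, -0.0398, 0], 0], [0, [-0.0155, -0.0398, 0], 0]]}}

```text
t: 3.02
ee_pos: [0.3199, -0.0596, 0.2395]
orientation: [-0.0, 0.94, -0.342, 0.0]
ft_force: [0.5, -0.7, -1.1]
width: 1.003
```

Call:
{"fn": "send_rows", "kwargs": {"commands": [[0, [-0.0155, -0.0398, 0], 0], [0, [-0.0155, -0.0398, 0], 0], [0, [-0.0155, -0.0398, 0], 0], [0, [-0.0155, -0.0398, 0], 0], [0, [-0.0155, -0.0398, 0], 0], [0, [-0.0155, -0.0398, 0], 0], [0, [-0.0155, -0.0398, 0], 0], [0, [-0.0155, -0.0398, 0], 0], [0, [-0.0155, -0.0398, 0], 0], [0, [0, 0, 0], 0]]}}

```text
t: 4.28
ee_pos: [0.4432, 0.3053, 0.2384]
orientation: [0.0, 0.94, -0.341, -0.0]
ft_force: [-1.1, -1.2, -0.2]
width: 0.997
```

```bash
python3 m.py .4525 .344 .05
```

```text
t 4.275 pos [0.4432 0.3053 0.2384] yaw -39.8685069978412 z [-0.0007 -0.0002 -1.    ] j [0.603  0.2935 0.0687 1.3467 0.0002 2.8696] w 0.9972987508220781 F [-1.1087 -1.2307 -0.168 ]
tool delta [-0.0176 -0.0358  0.1884]
```

Call:
{"fn": "send_rows", "kwargs": {"commands": [[0, [-0.0176, -0.0358, 0], 0], [0, [0, 0, 0.03], 0], [0, [0, 0, 0.03], 0], [0, [0, 0, 0.02], 0], [0, [0, 0, 0], 0]]}}

```text
t: 4.9
ee_pos: [0.4517, 0.3408, 0.1583]
orientation: [0.001, 0.94, -0.342, -0.001]
ft_force: [-0.4, -0.1, -0.5]
width: 1.002
```

```bash
python3 m.py .4525 .344 .05
python3 - <<'E'
from rig import arm
from h import *
for n,c in(("top",(110,190,230,280)),("scene",(150,200,310,330))):
    d=arm.get_image(n);x0,y0,x1,y1=c
    cv2.imwrite(f"pics/{n}_a.png",cv2.resize(d["image"][y0:y1,x0:x1,::-1],None,fx=5,fy=5)[:600,:800])
E
```

```text
t 4.9 pos [0.4517 0.3408 0.1583] yaw -40.013654013935565 z [-0.002  -0.0016 -1.    ] j [ 0.6464  0.3764 -0.0181  1.1788 -0.0001  2.9156] w 1.0016248928574192 F [-0.3889 -0.1368 -0.4875]
tool delta [-0.0014 -0.0033  0.1083]
```

View pics/scene_a.png

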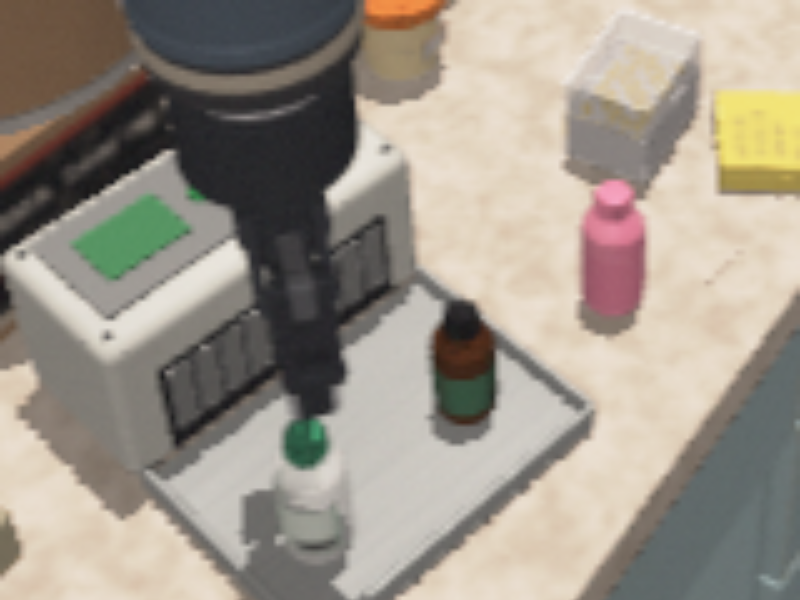

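View pics/top_a.png

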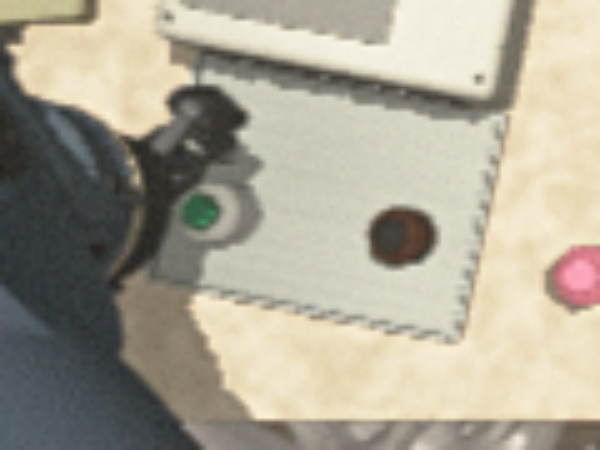

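The gripper is above the white bottle (cap at scene crop 305,440) and in line with it. I'll settle, then descend.

Call:
{"fn": "send_rows", "kwargs": {"commands": [[0, [0, 0, 0.03], 0], [0, [0, 0, 0.02], 0], [0, [0, 0, 0], 0]]}}

```text
t: 5.38
ee_pos: [0.4523, 0.3416, 0.1093]
orientation: [0.0, 0.94, -0.342, -0.0]
ft_force: [-0.0, -0.1, 0.4]
width: 1.004
```

```bash
python3 m.py .4525 .344 .05
```

```text
t 5.375 pos [0.4523 0.3416 0.1093] yaw -39.99903682336829 z [-0.0007 -0.0005 -1.    ] j [ 0.6469  0.4052 -0.1035  1.0629 -0.      2.9158] w 1.004228506530773 F [-0.0168 -0.0619  0.4275]
tool delta [-0.0014 -0.0021  0.0593]
```

Call:
{"fn": "send_rows", "kwargs": {"commands": [[0, [-0.0014, -0.002, 0.02], 0], [0, [0, 0, 0.02], 0], [0, [0, 0, 0.019], 0], [0, [0, 0, 0], 0], [255, [0, 0, 0], 0], [255, [0, 0, 0], 0], [255, [0, 0, 0], 0], [255, [0, 0, 0], 0], [255, [0, 0, 0], 0], [255, [0, 0, 0], 0]], "squeeze": 30}}

```text
t: 6.62
ee_pos: [0.4531, 0.3446, 0.0511]
orientation: [-0.001, 0.94, -0.342, 0.0]
ft_force: [-0.3, -1.2, 7.0]
width: 0.413
```

Call:
{"fn": "send_rows", "kwargs": {"commands": [[255, [0, 0, 0], 0], [255, [0, 0, 0], 0], [255, [0, 0, 0], 0]]}}

```text
t: 7.0
ee_pos: [0.4532, 0.3446, 0.0511]
orientation: [-0.001, 0.94, -0.342, 0.0]
ft_force: [0.4, -0.3, 7.3]
width: 0.41
```

```bash
python3 m.py .4525 .344 .05
```

```text
t 7.0 pos [0.4532 0.3446 0.0511] yaw -39.994114665599575 z [ 0.0011  0.0008 -1.    ] j [ 0.6502  0.4556 -0.1844  0.9294 -0.      2.919 ] w 0.4100735547747426 F [ 0.3984 -0.273   7.3034]
tool delta [-0.0001  0.0009  0.0011]
```

Call:
{"fn": "send_rows", "kwargs": {"commands": [[255, [0, 0, -0.01], 0], [255, [0, 0, -0.02], 0], [255, [0, 0, -0.03], 0], [255, [0, 0, -0.03], 0], [255, [0, 0, -0.03], 0], [255, [0, 0, -0.03], 0], [255, [0, 0, -0.02], 0], [255, [0, 0, -0.01], 0], [255, [0, 0, 0], 0]]}}

```text
t: 8.12
ee_pos: [0.4528, 0.3444, 0.2307]
orientation: [-0.0, 0.94, -0.342, 0.0]
ft_force: [0.7, -0.2, -0.6]
width: 0.41
```

```bash
python3 m.py .5157 -.2205 .232;python3 - <<'E'
from rig import arm
from h import *
for n,c in(("scene",(150,180,310,310)),):
    d=arm.get_image(n);x0,y0,x1,y1=c
    cv2.imwrite(f"pics/{n}_b.png",cv2.resize(d["image"][y0:y1,x0:x1,::-1],None,fx=4.5,fy=4.5))
E
```

```text
t 8.125 pos [0.4528 0.3444 0.2307] yaw -39.99268380480052 z [ 0.0006  0.0005 -1.    ] j [0.6502 0.3586 0.1398 1.3512 0.     2.919 ] w 0.4103476847794763 F [ 0.7117 -0.2204 -0.5757]
tool delta [ 0.4112  0.3924 -0.0015]
```

View pics/scene_b.png

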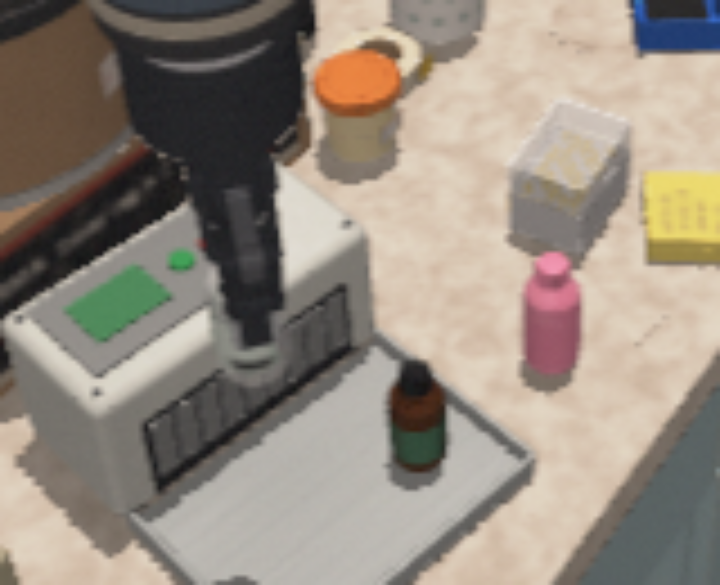

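The white bottle is held upright at (250,360). Carrying it to the +x well.

Call:
{"fn": "send_rows", "kwargs": {"commands": [[255, [0.01, 0.01, 0], 0], [255, [0.02, 0.019, 0], 0], [255, [0.024, 0.023, 0], 0], [255, [0.024, 0.023, 0], 0], [255, [0.024, 0.023, 0], 0], [255, [0.024, 0.023, 0], 0], [255, [0.024, 0.023, 0], 0], [255, [0.024, 0.023, 0], 0], [255, [0.024, 0.023, 0], 0], [255, [0.024, 0.023, 0], 0]]}}

```text
t: 9.43
ee_pos: [0.4852, 0.0366, 0.2297]
orientation: [0.0, 0.94, -0.342, -0.0]
ft_force: [0.8, -0.7, -0.0]
width: 0.408
```

Call:
{"fn": "send_rows", "kwargs": {"commands": [[255, [0.024, 0.023, 0], 0], [255, [0.024, 0.023, 0], 0], [255, [0.024, 0.023, 0], 0], [255, [0.024, 0.023, 0], 0], [255, [0.024, 0.023, 0], 0], [255, [0.024, 0.023, 0], 0], [255, [0.024, 0.0215, 0], 0], [255, [0.015, 0.014, 0], 0], [255, [0.006, 0.005, 0], 0], [255, [0, 0, 0], 0]]}}

```text
t: 10.68
ee_pos: [0.5158, -0.2196, 0.2301]
orientation: [-0.0, 0.94, -0.342, -0.0]
ft_force: [0.0, 0.3, -0.6]
width: 0.416
```

```bash
python3 m.py .5157 -.2205 .1
```

```text
t 10.675 pos [ 0.5158 -0.2196  0.2301] yaw -40.00542305538512 z [-0.0003  0.0003 -1.    ] j [-0.4026  0.3419  0.1146  1.3439  0.0002  1.8664] w 0.4161566514354661 F [ 0.007   0.2977 -0.5528]
tool delta [0.0006 0.0008 0.1301]
```

Call:
{"fn": "send_rows", "kwargs": {"commands": [[255, [0, 0, 0.02], 0], [255, [0, 0, 0.035], 0], [255, [0, 0, 0.035], 0], [255, [0, 0, 0.025], 0], [255, [0, 0, 0.01], 0], [255, [0, 0, 0], 0]]}}

```text
t: 11.42
ee_pos: [0.5159, -0.2192, 0.1054]
orientation: [-0.0, 0.94, -0.342, -0.0]
ft_force: [-0.0, -0.1, -0.3]
width: 0.413
```

```bash
python3 m.py .5157 -.2205 .049
python3 - <<'E'
from rig import arm
from h import *
p=arm.sense()["ee_pos"]
a=dict(white=(p[0],p[1],p[2]-.045),amber=None,car=(.4586,-.26),cyaw=.6057,cap=None,capyaw=0)
overlay(arm.get_image("top"),"pics/ot2.png",**a,crop=(310,170,410,280),size=(600,600));overlay(arm.get_image("scene"),"pics/os2.png",**a,crop=(260,130,370,220))
E
```

```text
t 11.425 pos [ 0.5159 -0.2192  0.1054] yaw -39.95487093992895 z [-0.0003  0.0002 -1.    ] j [-0.4018  0.3955 -0.1286  1.0472  0.0001  1.8663] w 0.41296571415950006 F [-0.0481 -0.0927 -0.2767]
tool delta [0.0007 0.0011 0.0564]
```

View pics/ot2.png

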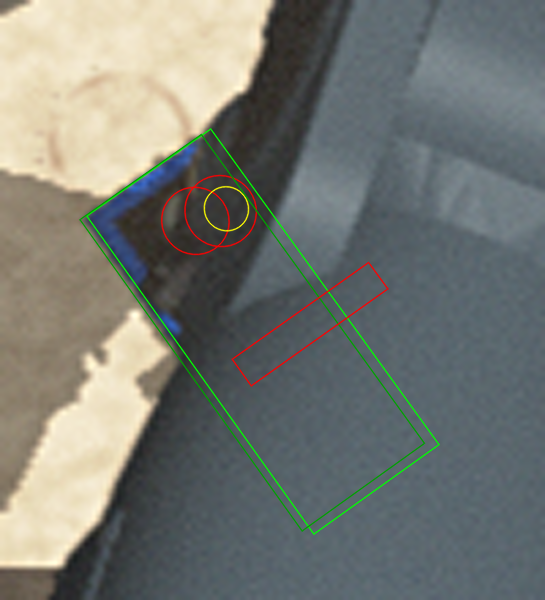

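View pics/os2.png

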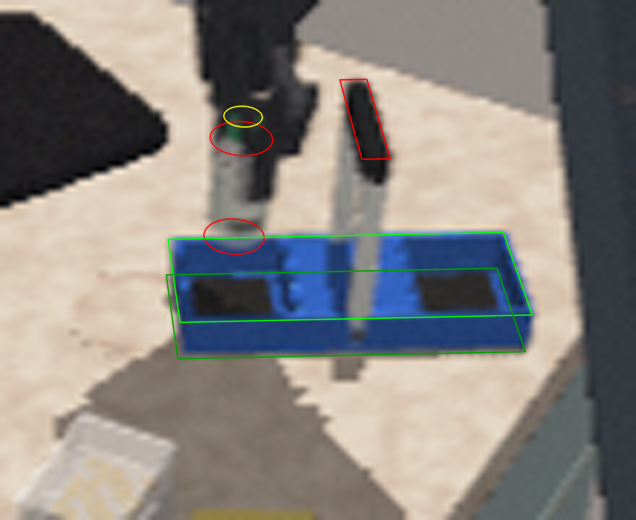

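Bottle hangs centred over the well; lowering and releasing.

Call:
{"fn": "send_rows", "kwargs": {"commands": [[255, [0, 0.001, 0.02], 0], [255, [0, 0, 0.02], 0], [255, [0, 0, 0.01], 0], [255, [0, 0, 0.005], 0], [255, [0, 0, 0], 0]]}}

```text
t: 12.15
ee_pos: [0.5155, -0.2206, 0.0507]
orientation: [0.0, 0.94, -0.342, 0.0]
ft_force: [0.1, 1.0, -0.3]
width: 0.415
```

```bash
python3 m.py .5157 -.2205 .049
```

```text
t 12.15 pos [ 0.5155 -0.2206  0.0507] yaw -39.99184224436846 z [ 0.0004 -0.0002 -1.    ] j [-0.4043  0.441  -0.2087  0.9206  0.      1.8645] w 0.4148340745826223 F [ 0.1402  0.9864 -0.3182]
tool delta [ 0.0001 -0.0002  0.0017]
```

Call:
{"fn": "send_rows", "kwargs": {"commands": [[255, [0, 0, 0.0015], 0], [255, [0, 0, 0], 0], [180, [0, 0, 0], 0], [100, [0, 0, 0], 0], [0, [0, 0, 0], 0], [0, [0, 0, 0], 0], [0, [0, 0, 0], 0], [0, [0, 0, 0], 0]]}}

```text
t: 13.15
ee_pos: [0.5153, -0.2205, 0.0488]
orientation: [-0.0, 0.94, -0.342, -0.0]
ft_force: [0.2, -0.1, 0.0]
width: 1.0
```

```bash
python3 m.py .438 .238 .23;python3 - <<'E'
from rig import arm
from h import *
a=dict(white=(.5157,-.2205,.004),amber=None,car=(.4586,-.26),cyaw=.6057,cap=None,capyaw=0)
overlay(arm.get_image("scene"),"pics/os3.png",**a,crop=(260,130,370,220))
E
```

```text
t 13.15 pos [ 0.5153 -0.2205  0.0488] yaw -39.99290962522724 z [-0.0001  0.     -1.    ] j [-0.4044  0.4428 -0.2114  0.9167  0.      1.8644] w 1.0000013918806392 F [ 0.1697 -0.0573  0.0169]
tool delta [-0.3539 -0.3016 -0.1812]
```

View pics/os3.png

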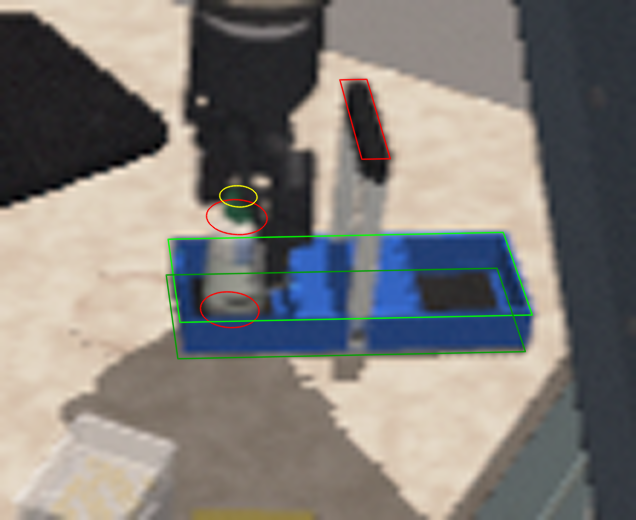

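Bottle stands in the left well, base at (232,305). Raising and going to the amber bottle.

Call:
{"fn": "send_rows", "kwargs": {"commands": [[0, [0, 0, -0.01], 0], [0, [0, 0, -0.03], 0], [0, [0, 0, -0.04], 0], [0, [0, 0, -0.04], 0], [0, [0, 0, -0.04], 0], [0, [0, 0, -0.021], 0], [0, [-0.03, -0.026, 0], 0], [0, [-0.03, -0.026, 0], 0], [0, [-0.03, -0.026, 0], 0], [0, [-0.03, -0.026, 0], 0]]}}

```text
t: 14.45
ee_pos: [0.4898, -0.0626, 0.2306]
orientation: [-0.0, 0.94, -0.342, 0.0]
ft_force: [-0.2, -0.1, -0.4]
width: 1.002
```

Call:
{"fn": "send_rows", "kwargs": {"commands": [[0, [-0.03, -0.026, 0], 0], [0, [-0.03, -0.026, 0], 0], [0, [-0.03, -0.026, 0], 0], [0, [-0.03, -0.026, 0], 0], [0, [-0.03, -0.026, 0], 0], [0, [-0.03, -0.026, 0], 0], [0, [-0.03, -0.026, 0], 0], [0, [-0.02, -0.015, 0], 0], [0, [0, 0, 0], 0], [0, [0, 0, 0], 0]]}}

```text
t: 15.7
ee_pos: [0.4407, 0.2346, 0.2302]
orientation: [-0.0, 0.94, -0.342, 0.0]
ft_force: [-0.6, -0.5, -0.0]
width: 1.0
```

```bash
python3 m.py .438 .238 .044
```

```text
t 15.7 pos [0.4407 0.2346 0.2302] yaw -39.992163278606 z [ 0.0003 -0.     -1.    ] j [ 0.4893  0.2128 -0.0575  1.3002 -0.0002  2.7581] w 1.0001104100231424 F [-0.584  -0.4663 -0.024 ]
tool delta [-0.0043 -0.0008  0.1862]
```

Call:
{"fn": "send_rows", "kwargs": {"commands": [[0, [-0.004, -0.001, 0.03], 0], [0, [0, 0, 0.035], 0], [0, [0, 0, 0.035], 0], [0, [0, 0, 0.02], 0], [0, [0, 0, 0], 0], [0, [0, 0, 0], 0]]}}

```text
t: 16.45
ee_pos: [0.4388, 0.2381, 0.1109]
orientation: [-0.0, 0.94, -0.342, 0.0]
ft_force: [1.3, -0.6, -0.9]
width: 0.999
```

```bash
python3 m.py .438 .238 .044
python3 - <<'E'
from rig import arm
from h import *
d=arm.get_image("scene");x0,y0,x1,y1=(170,180,310,310)
cv2.imwrite("pics/scene_c.png",cv2.resize(d["image"][y0:y1,x0:x1,::-1],None,fx=4.5,fy=4.5))
E
```

```text
t 16.45 pos [0.4388 0.2381 0.1109] yaw -40.03438986836896 z [ 0.0011  0.0005 -1.    ] j [ 0.4972  0.2725 -0.2895  1.0075 -0.0001  2.7667] w 0.9985114329020618 F [ 1.3303 -0.6488 -0.9496]
tool delta [-0.0006  0.0007  0.0669]
```

View pics/scene_c.png

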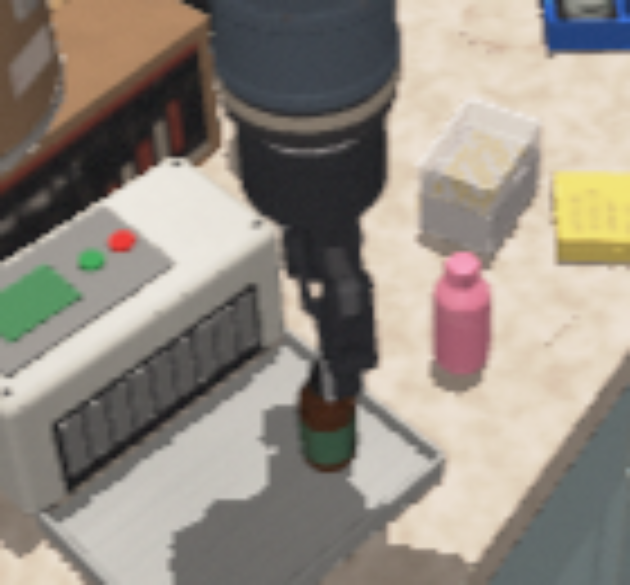

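The gripper is over the amber bottle (327,430). Descending and gripping.

Call:
{"fn": "send_rows", "kwargs": {"commands": [[0, [0, 0, 0.025], 0], [0, [0, 0, 0.025], 0], [0, [0, 0, 0.016], 0], [0, [0, 0, 0], 0], [255, [0, 0, 0], 0], [255, [0, 0, 0], 0], [255, [0, 0, 0], 0], [255, [0, 0, 0], 0], [255, [0, 0, 0], 0], [255, [0, 0, 0], 0]], "squeeze": 30}}

```text
t: 17.75
ee_pos: [0.4387, 0.2386, 0.0445]
orientation: [-0.0, 0.94, -0.342, 0.0]
ft_force: [0.5, -1.4, 6.0]
width: 0.387
```

Call:
{"fn": "send_rows", "kwargs": {"commands": [[255, [0, 0, 0], 0], [255, [0, 0, 0], 0], [255, [0, 0, -0.01], 0], [255, [0, 0, -0.02], 0], [255, [0, 0, -0.03], 0], [255, [0, 0, -0.04], 0], [255, [0, 0, -0.04], 0], [255, [0, 0, -0.035], 0], [255, [0, 0, -0.01], 0], [255, [0, 0, 0], 0]]}}

```text
t: 19.0
ee_pos: [0.4383, 0.2384, 0.2289]
orientation: [-0.0, 0.94, -0.342, 0.0]
ft_force: [-0.1, 0.7, -0.7]
width: 0.389
```

```bash
python3 m.py .4015 -.2995 .23
```

```text
t 19.0 pos [0.4383 0.2384 0.2289] yaw -39.9925497122325 z [ 0.0005  0.0003 -1.    ] j [ 0.4982  0.2122 -0.0614  1.2966  0.      2.767 ] w 0.38858570734734 F [-0.0776  0.685  -0.725 ]
tool delta [ 0.3175  0.4358 -0.0012]
```

Call:
{"fn": "send_rows", "kwargs": {"commands": [[255, [0.008, 0.011, 0], 0], [255, [0.016, 0.022, 0], 0], [255, [0.02, 0.0275, 0], 0], [255, [0.02, 0.0275, 0], 0], [255, [0.02, 0.0275, 0], 0], [255, [0.02, 0.0275, 0], 0], [255, [0.02, 0.0275, 0], 0], [255, [0.02, 0.0275, 0], 0], [255, [0.02, 0.0275, 0], 0], [255, [0.02, 0.0275, 0], 0]]}}

```text
t: 20.25
ee_pos: [0.4152, -0.0752, 0.2277]
orientation: [0.0, 0.94, -0.342, -0.001]
ft_force: [0.5, 0.3, -1.0]
width: 0.391
```

Call:
{"fn": "send_rows", "kwargs": {"commands": [[255, [0.02, 0.0275, 0], 0], [255, [0.02, 0.0275, 0], 0], [255, [0.02, 0.0275, 0], 0], [255, [0.02, 0.0275, 0], 0], [255, [0.02, 0.0275, 0], 0], [255, [0.02, 0.0275, 0], 0], [255, [0.01, 0.0125, 0], 0], [255, [0.0035, 0.005, 0], 0], [255, [0, 0, 0], 0], [255, [0, 0, 0], 0]]}}

```text
t: 21.5
ee_pos: [0.4016, -0.2986, 0.2288]
orientation: [-0.0, 0.94, -0.342, -0.0]
ft_force: [0.5, 0.6, -0.1]
width: 0.385
```

```bash
python3 m.py .4015 -.2995 .1
```

```text
t 21.5 pos [ 0.4016 -0.2986  0.2288] yaw -39.942664976832255 z [ 0.      0.0002 -1.    ] j [-0.6393  0.2159 -0.057   1.298   0.0001  1.6286] w 0.38522291351920107 F [ 0.5327  0.5778 -0.102 ]
tool delta [0.0005 0.0008 0.1288]
```

Call:
{"fn": "send_rows", "kwargs": {"commands": [[255, [0, 0.001, 0.02], 0], [255, [0, 0, 0.035], 0], [255, [0, 0, 0.035], 0], [255, [0, 0, 0.025], 0], [255, [0, 0, 0.01], 0], [255, [0, 0, 0], 0], [255, [0, 0, 0], 0]]}}

```text
t: 22.38
ee_pos: [0.4015, -0.3003, 0.1049]
orientation: [0.0, 0.94, -0.342, 0.001]
ft_force: [0.6, -0.1, 0.5]
width: 0.394
```

```bash
python3 m.py .4015 -.2995 .043
python3 - <<'E'
from rig import arm
from h import *
p=arm.sense()["ee_pos"]
a=dict(white=(.5155,-.2205,.004),amber=(p[0],p[1],p[2]-.0385),car=(.4586,-.26),cyaw=.6057,cap=None,capyaw=0)
overlay(arm.get_image("top"),"pics/ot4.png",**a,crop=(310,170,410,280),size=(600,600));overlay(arm.get_image("scene"),"pics/os4.png",**a,crop=(260,130,370,220))
E
```

```text
t 22.375 pos [ 0.4015 -0.3003  0.1049] yaw -39.97913685142798 z [ 0.0012 -0.0009 -1.    ] j [-0.6423  0.2812 -0.2942  0.9939  0.      1.6263] w 0.3940568812959979 F [ 0.5696 -0.073   0.462 ]
tool delta [-0.0006 -0.0006  0.0619]
```

View pics/ot4.png

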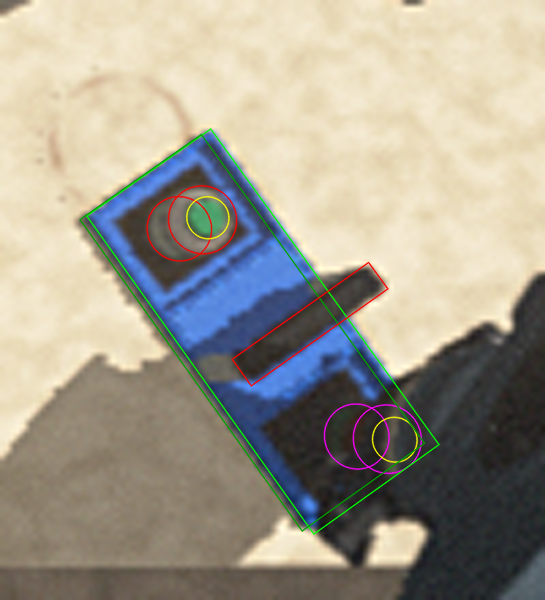

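View pics/os4.png

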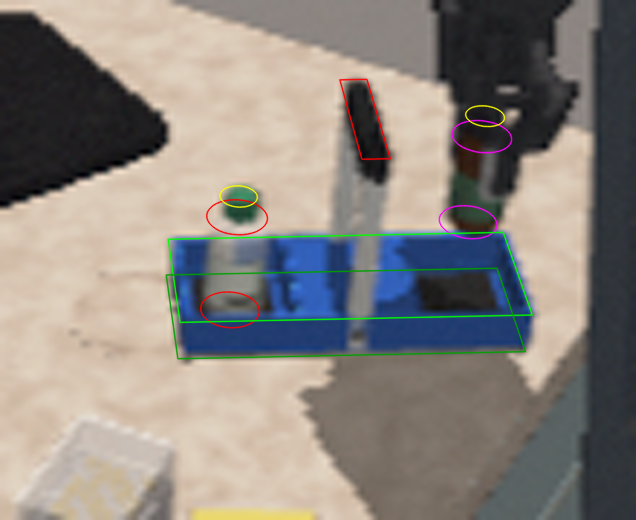

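The white bottle is centred in its well and the amber one hangs over the other. Lowering 61 mm and releasing.

Call:
{"fn": "send_rows", "kwargs": {"commands": [[255, [0, 0, 0.02], 0], [255, [0, 0, 0.02], 0], [255, [0, 0, 0.015], 0], [255, [0, 0, 0.005], 0], [255, [0, 0, 0.0015], 0], [255, [0, 0, 0], 0], [255, [0, 0, 0], 0]]}}

```text
t: 23.35
ee_pos: [0.4012, -0.3003, 0.0428]
orientation: [0.0, 0.94, -0.342, 0.0]
ft_force: [-0.5, -0.1, -0.5]
width: 0.389
```

```bash
python3 m.py .4015 -.2995 .043
```

```text
t 23.35 pos [ 0.4012 -0.3003  0.0428] yaw -39.99416704640759 z [ 0.0007 -0.0005 -1.    ] j [-0.6426  0.3416 -0.3844  0.844  -0.      1.6263] w 0.3887039510940931 F [-0.4866 -0.0808 -0.5442]
tool delta [-0.0003 -0.0008 -0.0002]
```

Call:
{"fn": "send_rows", "kwargs": {"commands": [[180, [0, 0, 0], 0], [100, [0, 0, 0], 0], [0, [0, 0, 0], 0], [0, [0, 0, 0], 0], [0, [0, 0, 0], 0], [0, [0, 0, 0], 0], [0, [0, 0, -0.01], 0], [0, [0, 0, -0.03], 0], [0, [0, 0, -0.04], 0], [0, [0, 0, -0.04], 0]]}}

```text
t: 24.6
ee_pos: [0.4008, -0.3, 0.1643]
orientation: [0.0, 0.94, -0.342, 0.0]
ft_force: [0.6, -0.1, -0.7]
width: 0.997
```

Call:
{"fn": "send_rows", "kwargs": {"commands": [[0, [0, 0, -0.04], 0], [0, [0, 0, -0.03], 0], [0, [-0.025, 0, 0], 0], [0, [-0.025, 0, 0], 0], [0, [-0.02, 0, 0], 0], [0, [0, 0, 0], 0]]}}

```text
t: 25.35
ee_pos: [0.3468, -0.2547, 0.2332]
orientation: [0.0, 0.94, -0.342, 0.001]
ft_force: [-0.3, -0.9, -0.2]
width: 1.002
```

```bash
python3 m.py .4586 -.26 .23
python3 - <<'E'
from rig import arm
from h import *
a=dict(white=(.5155,-.2205,.004),amber=(.4015,-.3,.004),car=(.4586,-.26),cyaw=.6057,cap=None,capyaw=0)
overlay(arm.get_image("top"),"pics/ot5.png",**a,crop=(310,170,410,280),size=(600,600));overlay(arm.get_image("scene"),"pics/os5.png",**a,crop=(260,130,370,220))
E
```

```text
t 25.35 pos [ 0.3468 -0.2547  0.2332] yaw -39.9843447727531 z [ 0.0009 -0.0006 -1.    ] j [-0.6335  0.0701 -0.2172  1.2824  0.      1.6352] w 1.0015229937811516 F [-0.3027 -0.8631 -0.2082]
tool delta [ 0.0891 -0.0678  0.0033]
```

View pics/ot5.png

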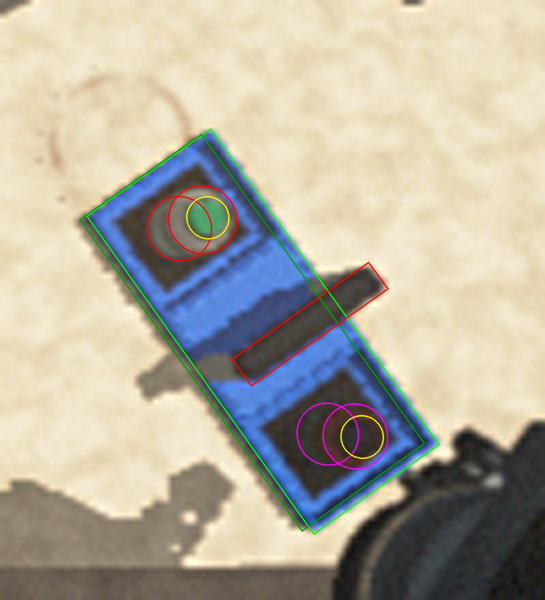

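View pics/os5.png

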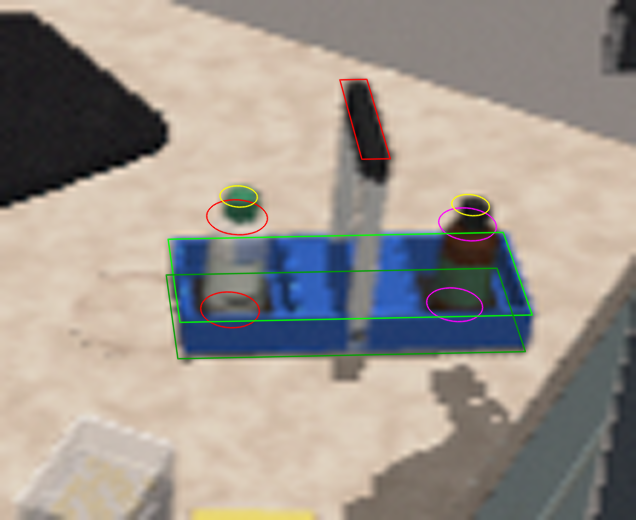

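Both bottles stand in their wells and the bar (top crop 310,320) matches the model. Turning the jaws across the bar.

Call:
{"fn": "send_rows", "kwargs": {"commands": [[0, [0, 0, 0], -0.163], [0, [0, 0, 0], -0.163], [0, [0, 0, 0], -0.163], [0, [0, 0, 0], -0.163], [0, [0, 0, 0], -0.163], [0, [0, 0, 0], -0.163], [0, [0, 0, 0], -0.163], [0, [0, 0, 0], -0.163], [0, [0, 0, 0], 0]]}}

```text
t: 26.58
ee_pos: [0.3477, -0.2555, 0.2323]
orientation: [-0.0, 0.955, 0.298, -0.0]
ft_force: [0.9, 0.5, 0.0]
width: 1.0
```

```bash
python3 m.py .4586 -.26 .23
```

```text
t 26.575 pos [ 0.3477 -0.2555  0.2323] yaw 34.66581133002649 z [-0.0001  0.     -1.    ] j [-0.6337  0.074  -0.2153  1.2816 -0.      0.3321] w 1.0004111703497034 F [0.926  0.482  0.0441]
tool delta [0.0886 0.0668 0.0023]
```

Call:
{"fn": "send_rows", "kwargs": {"commands": [[0, [0.022, 0.0165, 0], 0], [0, [0.022, 0.0165, 0], 0], [0, [0.022, 0.0165, 0], 0], [0, [0.0225, 0.0172, 0], 0], [0, [0, 0, 0], 0], [0, [0, 0, 0], 0]]}}

```text
t: 27.32
ee_pos: [0.4577, -0.2596, 0.2321]
orientation: [-0.0, 0.955, 0.297, -0.0]
ft_force: [-0.5, 0.0, 0.6]
width: 1.002
```

```bash
python3 m.py .4586 -.26 .119
python3 - <<'E'
from rig import arm
from h import *
a=dict(white=(.5155,-.2205,.004),amber=(.4015,-.3,.004),car=(.4586,-.26),cyaw=.6057,cap=None,capyaw=0)
overlay(arm.get_image("scene"),"pics/os6.png",**a,crop=(260,120,370,220))
E
```

```text
t 27.325 pos [ 0.4577 -0.2596  0.2321] yaw 34.59537718858112 z [-0.0006  0.0002 -1.    ] j [-0.5158  0.2691  0.0201  1.3224 -0.0001  0.4512] w 1.0021980883019252 F [-0.5184  0.0062  0.6129]
tool delta [0.0005 0.0009 0.1131]
```

View pics/os6.png

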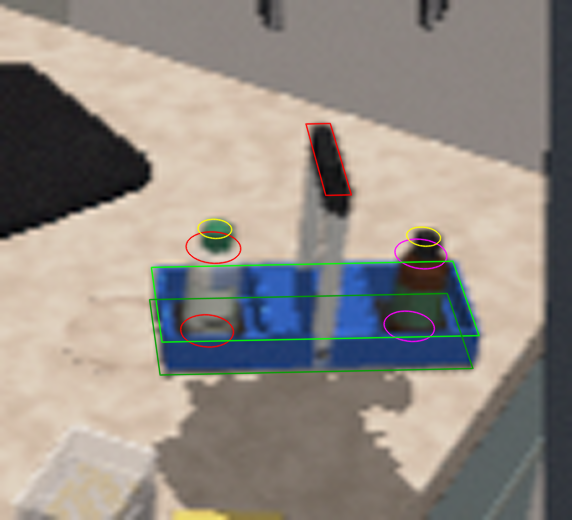

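The open fingers (270,10 and 430,10) straddle the bar. Descending.

Call:
{"fn": "send_rows", "kwargs": {"commands": [[0, [0, 0.001, 0.02], 0], [0, [0, 0, 0.03], 0], [0, [0, 0, 0.03], 0], [0, [0, 0, 0.02], 0], [0, [0, 0, 0.013], 0], [0, [0, 0, 0], 0], [0, [0, 0, 0], 0]]}}

```text
t: 28.25
ee_pos: [0.4589, -0.2607, 0.1202]
orientation: [0.0, 0.955, 0.298, 0.0]
ft_force: [-0.5, 0.7, -0.3]
width: 0.999
```

```bash
python3 m.py .4586 -.26 .119
python3 - <<'E'
from rig import arm
from h import *
d=arm.get_image("scene");x0,y0,x1,y1=(260,120,370,220)
cv2.imwrite("pics/os7.png",cv2.resize(d["image"][y0:y1,x0:x1,::-1],None,fx=5.5,fy=5.5))
E
```

```text
t 28.25 pos [ 0.4589 -0.2607  0.1202] yaw 34.698831851189006 z [ 0.001  -0.0006 -1.    ] j [-0.5166  0.3203 -0.1985  1.0508 -0.      0.4486] w 0.9986401941369569 F [-0.4651  0.666  -0.3319]
tool delta [ 0.0001 -0.0007  0.0012]
```

View pics/os7.png

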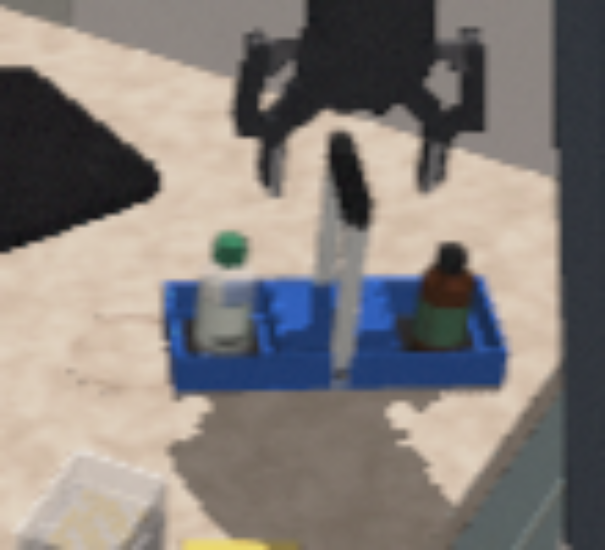

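Bar (350,175) sits midway between the fingers (272 and 430). Closing gently first, then firm.

Call:
{"fn": "send_rows", "kwargs": {"commands": [[255, [0, 0, 0], 0], [255, [0, 0, 0], 0], [255, [0, 0, 0], 0], [255, [0, 0, 0], 0], [255, [0, 0, 0], 0], [255, [0, 0, 0], 0], [255, [0, 0, 0], 0], [255, [0, 0, 0], 0], [255, [0, 0, 0], 0]], "squeeze": 30}}

```text
t: 29.42
ee_pos: [0.4587, -0.2603, 0.1194]
orientation: [0.0, 0.954, 0.298, 0.0]
ft_force: [1.9, 1.9, 3.0]
width: 0.183
```

Call:
{"fn": "send_rows", "kwargs": {"commands": [[255, [0, 0, 0], 0], [255, [0, 0, 0], 0], [255, [0, 0, 0], 0], [255, [0, 0, 0], 0]], "squeeze": 90}}

```text
t: 29.92
ee_pos: [0.4587, -0.2603, 0.1195]
orientation: [0.0, 0.954, 0.298, 0.0]
ft_force: [1.4, 2.7, 6.2]
width: 0.173
```

```bash
python3 m.py
python3 - <<'E'
from rig import arm
from h import *
d=arm.get_image("scene");x0,y0,x1,y1=(260,120,370,220)
cv2.imwrite("pics/os8.png",cv2.resize(d["image"][y0:y1,x0:x1,::-1],None,fx=5.5,fy=5.5))
E
```

```text
t 29.925 pos [ 0.4587 -0.2603  0.1195] yaw 34.726237215357045 z [ 0.0003 -0.0001 -1.    ] j [-0.5163  0.3209 -0.1994  1.0502  0.0001  0.4484] w 0.17339126126863955 F [1.4087 2.7411 6.2411]
```

View pics/os8.png

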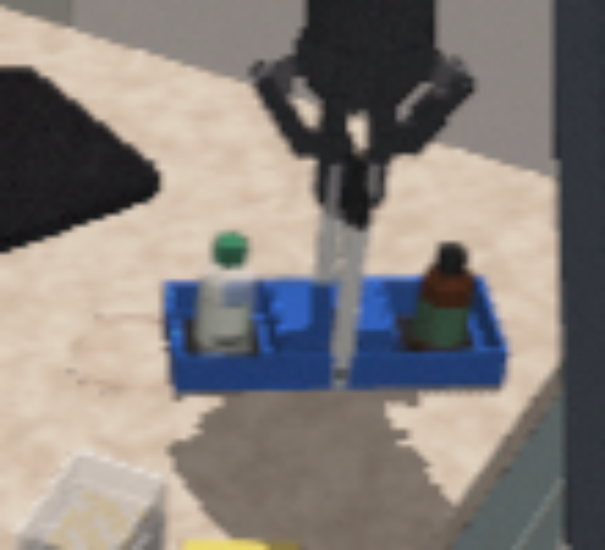

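Bar gripped (width ≈ 15–16 mm). Lifting slowly.

Call:
{"fn": "send_rows", "kwargs": {"commands": [[255, [0, 0, -0.003], 0], [255, [0, 0, -0.006], 0], [255, [0, 0, -0.009], 0], [255, [0, 0, -0.011], 0], [255, [0, 0, -0.011], 0], [255, [0, 0, -0.01], 0], [255, [0, 0, 0], 0]]}}

```text
t: 30.85
ee_pos: [0.459, -0.2606, 0.1702]
orientation: [0.001, 0.954, 0.298, 0.001]
ft_force: [0.6, -0.3, -4.7]
width: 0.173
```

```bash
python3 m.py
python3 - <<'E'
from rig import arm
from h import *
d=arm.get_image("scene");x0,y0,x1,y1=(260,100,370,220)
cv2.imwrite("pics/os9.png",cv2.resize(d["image"][y0:y1,x0:x1,::-1],None,fx=5,fy=5))
E
```

```text
t 30.85 pos [ 0.459  -0.2606  0.1702] yaw 34.7215161734239 z [ 0.0013 -0.0007 -1.    ] j [-0.5164  0.2906 -0.1084  1.1703  0.      0.4484] w 0.17269221320072115 F [ 0.5919 -0.2654 -4.6885]
```

View pics/os9.png

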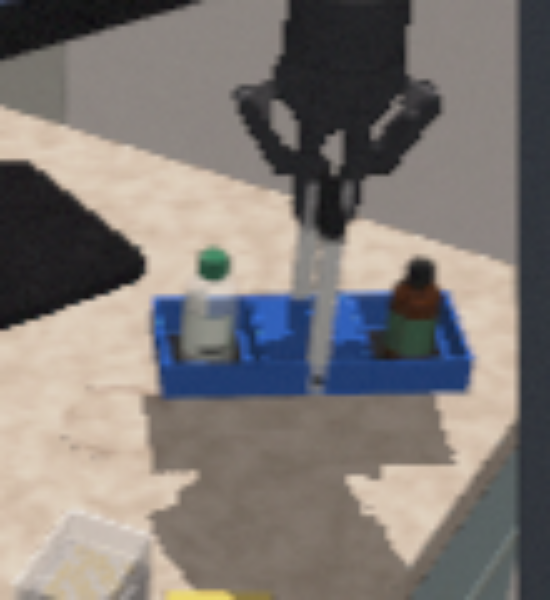

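The carrier hangs level 5 cm up, load ≈ 4.7 N (expected about 4.1). Lifting another 100+ mm and holding.

Call:
{"fn": "send_rows", "kwargs": {"commands": [[255, [0, 0, -0.005], 0], [255, [0, 0, -0.01], 0], [255, [0, 0, -0.014], 0], [255, [0, 0, -0.014], 0], [255, [0, 0, -0.014], 0], [255, [0, 0, -0.014], 0], [255, [0, 0, -0.014], 0], [255, [0, 0, -0.01], 0], [255, [0, 0, -0.006], 0], [255, [0, 0, -0.003], 0]]}}

```text
t: 32.15
ee_pos: [0.4586, -0.2604, 0.2734]
orientation: [-0.0, 0.954, 0.298, -0.0]
ft_force: [0.2, 0.3, -5.0]
width: 0.174
```

Call:
{"fn": "send_rows", "kwargs": {"commands": [[255, [0, 0, 0], 0], [255, [0, 0, 0], 0], [255, [0, 0, 0], 0], [255, [0, 0, 0], 0], [255, [0, 0, 0], 0], [255, [0, 0, 0], 0], [255, [0, 0, 0], 0], [255, [0, 0, 0], 0], [255, [0, 0, 0], 0], [255, [0, 0, 0], 0]]}}

```text
t: 33.4
ee_pos: [0.4586, -0.2603, 0.2733]
orientation: [0.0, 0.954, 0.298, 0.0]
ft_force: [-0.8, -0.3, -4.8]
width: 0.173
```

Call:
{"fn": "send_rows", "kwargs": {"commands": [[255, [0, 0, 0], 0], [255, [0, 0, 0], 0], [255, [0, 0, 0], 0], [255, [0, 0, 0], 0], [255, [0, 0, 0], 0], [255, [0, 0, 0], 0], [255, [0, 0, 0], 0], [255, [0, 0, 0], 0], [255, [0, 0, 0], 0], [255, [0, 0, 0], 0]]}}

```text
t: 34.65
ee_pos: [0.4586, -0.2604, 0.2733]
orientation: [0.0, 0.954, 0.298, 0.0]
ft_force: [0.3, -0.5, -5.3]
width: 0.17
```

```bash
python3 m.py
python3 - <<'E'
from rig import arm
from h import *
p=arm.sense()["ee_pos"]; z=p[2]-.1195
a=dict(white=(.5155,-.2205,z+.004),amber=(.4015,-.3,z+.004),car=(.4586,-.26,z),cyaw=.6057,cap=None,capyaw=0)
overlay(arm.get_image("scene"),"pics/os10.png",**a,crop=(240,50,380,220))
d=arm.get_image("top"); cv2.imwrite("pics/top10.png",cv2.resize(d["image"][140:290,130:430,::-1],None,fx=2.6,fy=2.6))
E
```

```text
t 34.65 pos [ 0.4586 -0.2604  0.2733] yaw 34.719776834893864 z [ 0. -0. -1.] j [-0.5164  0.2683  0.1225  1.425  -0.      0.4485] w 0.16990796297135333 F [ 0.2563 -0.5246 -5.2542]
```

View pics/os10.png

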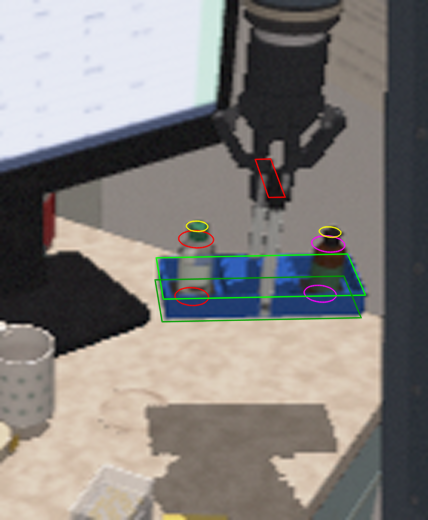

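View pics/top10.png

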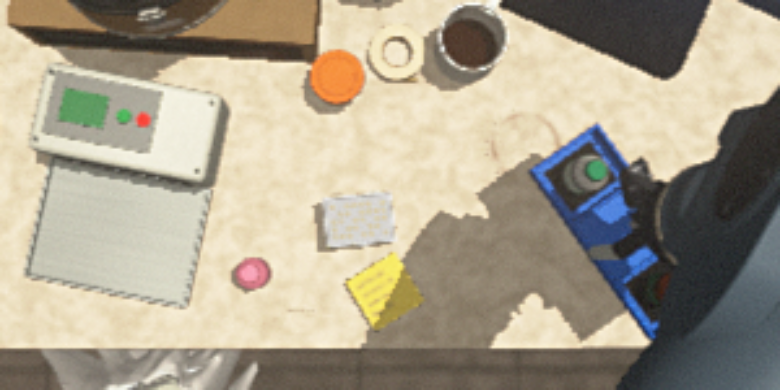

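The carrier hangs level, about 15.4 cm up. The overlay matches, both bottles stand, and the bystanders have not moved. It has been still for over 2.5 s, so I'm handing in.

```bash
python3 -c "
from rig import arm
print(arm.hand_in())"
```

```text
the job is handed in; nothing more can be done
None
```

I stood both bottles in the carrier, white in the +x compartment and amber in the -x one. I then gripped the carrier by its bar with 90 N, lifted it and handed in at about t = 34.7 s while still holding it up. The hand-in gave no verdict.

**Last checks:**
- **Height and stillness:** the underside was about 15.4 cm above the worktop, worked out from the tool height. The tool stayed still to 0.1 mm for more than 2.5 s, with the tool axis vertical.
- **Load and grip:** the wrist force was about 5 N down, a little above the roughly 4.1 N expected. The grip width was steady at about 15 mm on the 16 mm bar.
- **Bottles and surroundings:** the final pictures show the carrier level with both bottles upright in it. The mug, tip box, specimen cup, note pad, tape roll and pink bottle look unmoved. The arm partly hid the amber bottle in the top view, but the scene view showed it clearly.

**One disagreement:** the scene camera's overlay sat about 2–3 pixels off for the higher points, such as the bar and the housing top. I relied mainly on the top camera, and the grasps matched it.

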